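# Fit the screen plate under the lip of the lab screening machine and clamp it

## Task

Fit the larger slotted screen plate into the seat of the screening machine: tuck one end under the fixed lip, then lower the other end until the plate lies flat and fully down in the seat. Then turn the clamp clockwise, in as many short swings as needed, to its stop so that its arm holds the plate. Leave the smaller plate and the glassware and containers where they stand.

Things in the scene. Friction and masses are not known exactly. Their poses are not given: they have to be found in the camera images.
- deck: the screening machine, fixed to the bench: a low white housing 268 (x) by 194 (y), with a sunken aluminium-edged seat on top. Origin under the seat's centre, at bench height; x points to the retaining lip, z up. Flat seat floor 50 above the origin, clear for x -88 to +88, y -64 to +64; side walls rise 10, the wall opposite the lip 9 above the floor. A turn clamp stands at x = -125
- lip (a point): middle of the lower edge of the fixed lip over the seat's +x end, 74 from the seat's centre, 17 above the seat floor; axes as the machine. The lip covers the last 14 of the seat (y -75 to +75), 7 thick; its edge is flared up at about 45 degrees, 8 farther out and up to 28 above the floor. So the plate goes in only at a slant (0.15 to 0.3 rad), one end under the lip, the other then lowered
- screen_mid (a point): the larger screen plate, loose, 0.3 to 0.5 kg: steel, 170 (x) by 120 (y), 8 thick, dark slots, an upright solid grip bar across its middle, 12 thick (x), 70 long (y), from 8 to 55 above the underside. This point is at the middle, 27.5 above the underside; x along the length, z up. Both ends are alike: either may go under the lip. Starts flat on the bench
- screen_end_a (a point): middle of the lower edge of the larger plate at its +x end (85 from the centre, at the underside)
- screen_end_b (a point): middle of the lower edge of the larger plate at its -x end (85 from the centre, at the underside)
- small_screen_mid (a point): the smaller screen plate, loose, not for this machine, to be left alone: 110 by 110, 8 thick, with the same grip bar (12 by 70, 8 to 55 above the underside); this point is in its middle, 27.5 above the underside. The two plates may lie in either of two places
- clamp (a joint): angle of the clamp (rad) about its upright axis: 0 with its keeper arm pointing straight away from the seat, growing clockwise seen from above, to a hard stop at 3.14 where the arm points over the plate. It starts between 0 and 0.9, turns only between 0 and 3.14 and stays where left (friction 0.12 N m): too far for one turn of most wrists, so let go, swing back and grip again
- clamp_grip (a point): middle of the clamp's black grip bar, on the turning axis, 92 above the bench: bar 44 long (this point's x), 12 thick (y), from 75 to 109 above the bench. The frame turns with the clamp, -x along the keeper arm. The steel arm below reaches 55 from the axis, 18 wide, from 62 to 68 above the bench: it passes over a seated plate (top at 58) but strikes one that is not down
- beaker: a clear glass beaker, open, 68 across, 110 tall; loose, to be left alone; origin at the centre of its underside
- pot: an open steel sample pot, 60 across, 70 tall; loose, to be left alone; origin at the centre of its underside
- jar: a closed glass jar, 60 across, 90 tall; loose, to be left alone; origin at the centre of its underside
- bottle: an amber reagent bottle with a black cap, 60 across, 130 tall; loose, to be left alone; origin at the centre of its underside
- dish: a white ceramic bowl, 90 across, 30 tall; loose, to be left alone; origin at the centre of its underside
- tub: a closed white tub, 72 across, 80 tall; loose, to be left alone; origin at the centre of its underside
There are look-alikes about, which are no part of the job. Leave any pink or yellow look-alike of the part that bears screen_mid alone.

How it is judged:
On the way, in this order (a step that is already met when the one before it is completed fails the run):
1. one end of the larger plate is under the lip while its other end is still raised (((x of screen_end_a in the frame of deck above 0.078 m and z of screen_end_a in the frame of deck between 0.045 and 0.059 m) or (x of screen_end_b in the frame of deck above 0.078 m and z of screen_end_b in the frame of deck between 0.045 and 0.059 m)) and y of screen_mid in the frame of deck between -0.02 and 0.02 m and angle between screen_mid's own z axis and vertical above 0.04 rad), for 0.05 s.
2. the larger plate lies flat and fully down in the seat, with the clamp not yet turned over it (x of screen_mid in the frame of deck between -0.0055 and 0.0055 m and y of screen_mid in the frame of deck between -0.0065 and 0.0065 m and angle between the x axis of screen_mid and the x axis of deck, either way round below 0.09 rad and z of screen_end_a in the frame of deck between 0.0465 and 0.0535 m and z of screen_end_b in the frame of deck between 0.0465 and 0.0535 m and value of joint clamp below 1.8 rad), for 0.2 s.
At the end, for the whole second after the job is handed in: The larger plate lies at rest in the seat: centre within 5.5 mm along and 6.5 mm across of the seat's centre, in line within 0.09 rad, both ends' undersides within 3.5 mm of the seat floor's height (so that one end is under the lip); the clamp stands at 2.9 rad or more, its arm over the plate (x of screen_mid in the frame of deck between -0.0055 and 0.0055 m and y of screen_mid in the frame of deck between -0.0065 and 0.0065 m and angle between the x axis of screen_mid and the x axis of deck, either way round below 0.09 rad and z of screen_end_a in the frame of deck between 0.0465 and 0.0535 m and z of screen_end_b in the frame of deck between 0.0465 and 0.0535 m and value of joint clamp above 2.9 rad and linear speed of screen below 0.02 m/s); the robot touches nothing.
It fails at once if the smaller screen plate is shifted more than 30 mm (distance of small_screen_mid from where it was at the start of the episode above 0.03 m).
It fails at once if one of the glasses, bottles or containers is shifted more than 40 mm (distance of any of beaker, pot, jar, bottle, dish, tub from where it was at the start of the episode above 0.04 m).
It fails at once if one of the glasses, bottles or containers is tipped over (angle between any of beaker, pot, jar, bottle, dish, tub's own z axis and vertical above 0.5 rad).
It also fails if it takes over 62 s, if anything falls off the work surface, if the arm or the gripper's body presses on something with over 40 N, if the wrist force passes 120 N, or if a joint passes its speed limit or range.

## Robot

A 6-joint arm with a two-finger parallel gripper is mounted at the origin on the work surface. World frame = base frame: x ahead of the robot, y to its left, z up, the work surface at z = 0. Lengths are in m, angles in rad, forces in N, time in s.
With the tool pointing down it reaches from about 0.325 to 1 m from the base axis. Payload 5.1 kg.
Tool frame: the origin (TCP) lies midway between the tips of the shut fingers; the grasp point (between the pads) lies 19 mm behind it; z points along the fingers, y is the direction in which the jaws open and shut (so a half turn about z gives the same grasp; the last joint's range is limited). The gripper opens to 85 mm and grips with 20 to 120 N. Pads are 22 mm wide; open, the fingers measure 114 mm over their backs; the gripper's body (76 mm by 85 mm) begins 54 mm behind the grasp point. The pads swing forward as they close: fully open they stand 13 mm farther back than shut.
Start: joints at [-1.254, 0.124, 1.65, -0, 1.367, -0.083], TCP at [0.253, -0.599, 0.231] pointing down, gripper open.
Joint ranges: [-2.61, 2.61], [-1.02, 2.33], [0.03, 2.71], [-1.35, 4.49], [0.32, 2.68], [-2.91, 2.91]. Speed limits (rad/s): [2.57, 2.57, 3.14, 3.14, 3.14, 3.14].

## Interface

Orientations are given as a rotation vector (axis times angle).
In Python, from cell import bot, cams, sign_off, cut_out gives the robot as it stands.
- The arm moves only by the tool carry_out, never from a script. Its argument "rows" is a list of rows, each a list of 3 entries, a list of its own where there are three numbers: the shift along the tool's x, y, z as a fraction of full scale, then the turn, a rotation vector about the tool's x, y, z as a fraction of full scale, then the opening, from 0 (shut) to 1 (fully open). In form: [[[x, y, z], [wx, wy, wz], claw], ...]. A call has 1 to 12 rows; each row shifts and turns the commanded pose from where the row before left it, along the tool's axes as they then stand; what a row does not reach is not made up. Full scale, the value 1, is 2.5 cm for a shift and 6 degrees for a turn. A row lasts 1/12 s, in which the tool goes at most 41.7 mm and 7.16 degrees, less where a joint would pass 70% of its speed; a pose out of reach is approached as far as the arm can. A call with a number of a shift or a turn outside -1 to 1 is refused whole. A call with a gripper value outside its range is refused whole. The fingers move at their own pace and stop on an object; the grip force is fixed at half the most. Time passes only in rows, so rows that do not move let the fingers close. It gives the time, the measured TCP pose, the force and the opening at its end, in the units of the state.
- bot.read_state(): the state, without advancing time (a new reading comes with each control period).
- cams.camera(name): name is "side" or "top"; returns a dict with "image" (420x560x3 uint8, red, green, blue), "range_z" (420x560 float32, m along the optical axis (not along the pixel's ray), 0 where there is no reading), "intrinsics" (3x3 intrinsics, pixels), "extrinsics" (4x4, takes a point from world to camera coordinates). Camera axes: x right, y up, looking along -z (the intrinsics and any distortion apply to the point x, -y, -z); pixel columns grow to the right and rows downward; lengths in m; the calibration is good to about 2 mm. A picture is of the moment at which its call begins.
- sign_off(): hands the job in, once; it reports no verdict.
Trained networks look in a picture, given as the dict that the camera call returned (one of the last four; its "shot" number tells which), for a name from the list of things; names that differ only in an ending like _2 or _b are one class to them, and where a whole thing is asked for, a point or a joint stands for the part that bears it (a point fixed in the world has none). Each returns a list of dicts, best first, with "score" (0 to 1); they miss things now and then, are a little off and sometimes report something else, mostly with a low value. They report only what shows in the picture. A call takes as long as a camera call. They do not tell look-alikes from the thing itself.
- cut_out(picture, name): "pixels" (420x560 bool, what is visible of it) and "bbox" ([left, top, width, height] in pixels, round what is visible of it).
The state is a dict: "clock": time; "qpos": joint angles; "joint_velocities": joint speeds; "joint_efforts": joint torques, N m; "eef_pos": TCP position; "orientation": TCP orientation; "force": force on the tool from outside, world axes, zero at the start; "torque": the same for the moment, N m; "finger_gap": finger opening in m.
Only numpy, scipy, OpenCV 4.12 (cv2) and the standard library are available. Lean on these libraries where they do the work, as an engineer would, in place of code of your own. Each camera call takes 0.05 s, during which the arm holds its last target. There are 200 camera calls.

## Working session

There is one attempt and no reset: what is moved stays moved. The work goes in short steps, Python scripts to look and compute and a tool call to move; the robot and the scene stay as the last step left them, time stands still between calls to the robot, and variables do not carry over. Pictures are saved under pics/ and viewed, about 8 in all and at most 12, crops included, and the job is handed in when it is done.

Besides the shell and the picture viewer there is one more tool, called after "Emit:" as name(argument=value, ...), one argument or row to a line, values as JSON. carry_out: Moves the arm, as the interface text tells. Its arguments: {"type":"object","properties":{"rows":{"type":"array","items":{"type":"array"}}},"required":["rows"]}

```bash
ls; mkdir -p pics
cat > h.py <<'E'
import numpy as np, cv2
from scipy.spatial.transform import Rotation as R
from cell import bot, cams, sign_off, cut_out
def pts(p):
    K=np.array(p["intrinsics"]);E=np.array(p["extrinsics"]);z=p["range_z"]
    v,u=np.mgrid[0:z.shape[0],0:z.shape[1]]
    c=np.stack([(u-K[0,2])/K[0,0]*z,-(v-K[1,2])/K[1,1]*z,-z],-1)
    w=(c-E[:3,3])@E[:3,:3]
    w[z<=0]=np.nan
    return w
def save(p,n): cv2.imwrite("pics/"+n,p["image"][:,:,::-1])
def proj(p,X):
    K=np.array(p["intrinsics"]);E=np.array(p["extrinsics"])
    c=np.atleast_2d(X)@E[:3,:3].T+E[:3,3]
    return np.c_[K[0,0]*c[:,0]/-c[:,2]+K[0,2],K[1,1]*-c[:,1]/-c[:,2]+K[1,2]]
E
python3 - <<'E'
from h import *
for n in("top","side"):
    p=cams.camera(n);save(p,n+"0.png");np.savez(""+n+"0.npz",**{k:p[k] for k in("image","range_z","intrinsics","extrinsics")})
    print(n,np.round(p["intrinsics"],1).tolist(),np.round(p["extrinsics"],3).tolist(),[k for k in p])
    w=pts(p)
    for o in("deck","screen_mid","small_screen_mid","clamp","beaker","pot","jar","bottle","dish","tub"):
        for d in cut_out(p,o)[:3]:
            m=w[d["pixels"]];m=m[~np.isnan(m[:,0])]
            if len(m): print(o,round(d["score"],2),np.array(d["bbox"]).round(),np.median(m,0).round(3),m.max(0).round(3))
print(bot.read_state())
E
```

```text
pics
top [[422.4, 0.0, 281.4], [0.0, 422.4, 206.0], [0.0, 0.0, 1.0]] [[-0.021, -1.0, -0.007, -0.025], [0.996, -0.021, 0.083, -0.47], [-0.083, -0.005, 0.997, -1.438], [0.0, 0.0, 0.0, 1.0]] ['image', 'range_z', 'intrinsics', 'extrinsics', 'shot']
screen_mid 0.95 [286. 183.  57.  62.] [ 0.445 -0.141  0.007] [ 0.543 -0.047  0.059]
screen_mid 0.89 [336. 253.  55.  54.] [ 0.214 -0.308  0.007] [ 0.305 -0.212  0.06 ]
screen_mid 0.72 [406. 207.  58.  54.] [ 0.361 -0.56   0.007] [ 0.447 -0.467  0.06 ]
small_screen_mid 0.6 [332. 149.  39.  37.] [ 0.601 -0.287  0.008] [ 0.67  -0.219  0.06 ]
clamp 0.67 [202. 191.  16.  26.] [0.48  0.197 0.072] [0.516 0.225 0.114]
beaker 0.64 [284. 126.  22.  24.] [ 0.711 -0.084  0.058] [ 0.73  -0.052  0.115]
beaker 0.51 [176. 129.  69.  83.] [0.595 0.207 0.051] [0.757 0.323 0.114]
pot 0.57 [259. 221.  15.  17.] [0.391 0.02  0.006] [0.424 0.052 0.076]
jar 0.69 [176. 131.  71.  83.] [0.596 0.208 0.051] [0.757 0.331 0.114]
jar 0.54 [374. 206.  25.  19.] [ 0.424 -0.37   0.086] [ 0.456 -0.349  0.098]
bottle 0.55 [298. 112.  18.  21.] [ 0.743 -0.126  0.092] [ 0.779 -0.
[... 1583 characters left out ...]
14 0.069] [0.54  0.532 0.084]
{'clock': 1.1, 'qpos': array([-1.25359467e+00,  1.23780031e-01,  1.65027247e+00,  1.05768904e-05,
        1.36749740e+00, -8.25898340e-02]), 'joint_velocities': array([-0.00048642, -0.0003023 , -0.00014262, -0.00117211,  0.00026278,
       -0.00143943]), 'joint_efforts': array([ 3.52394500e-04, -4.23601162e+01, -3.65759432e+01, -8.08222012e-05,
        4.46008107e-04, -8.32393397e-06]), 'eef_pos': array([ 0.25297938, -0.59875111,  0.23135144]), 'orientation': array([3.07899526e+00, 6.23805630e-01, 2.40184553e-05]), 'force': array([-0.30278782, -0.17163238,  0.18608094]), 'torque': array([-0.02524693,  0.00371774,  0.02736444]), 'finger_gap': 0.08551730348010404}
```

Run:
```python
import cv2
a=cv2.imread("pics/top0.png")[90:330,100:500];cv2.imwrite("pics/top0z.png",cv2.resize(a,(800,480),interpolation=cv2.INTER_CUBIC))
a=cv2.imread("pics/side0.png")[130:370,140:420];cv2.imwrite("pics/side0z.png",cv2.resize(a,(700,600),interpolation=cv2.INTER_CUBIC))
```

```text
(no output)
```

View pics/top0z.png

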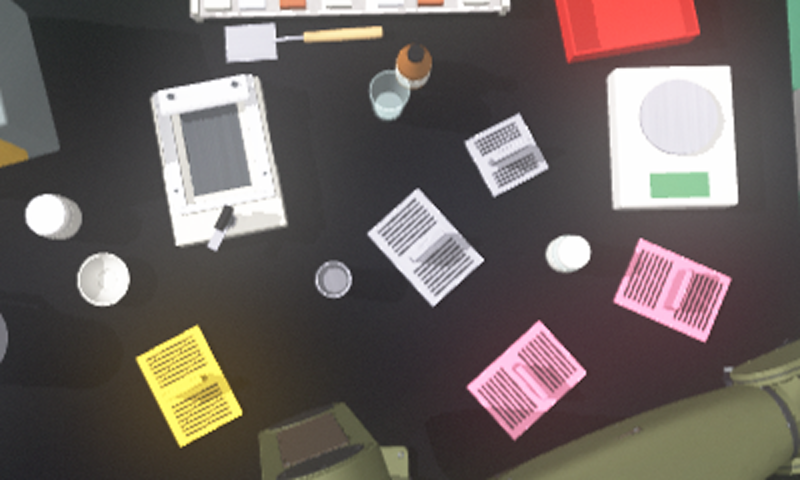

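View pics/side0z.png

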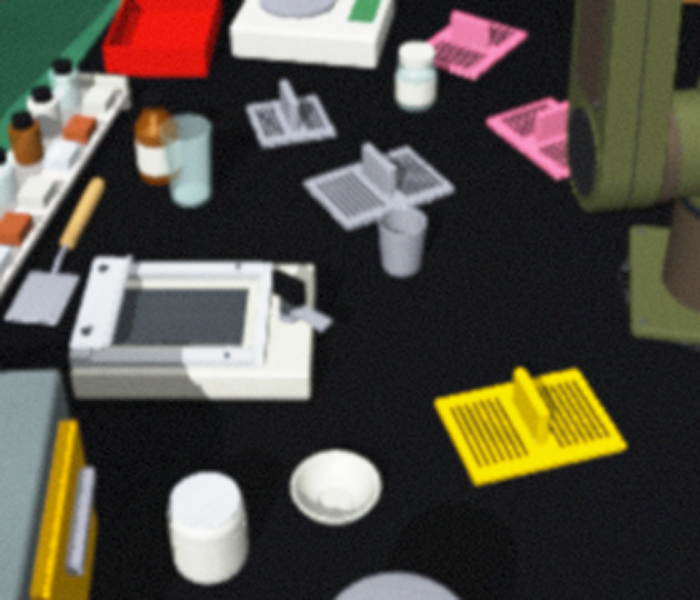

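The larger grey plate is at crop px (425,247). The machine is at (220,160), with its lip on the far end and the clamp on the near end at (220,225), its arm pointing near-left. Pink and yellow plates are the look-alikes. Next I'll measure accurately on rectified views.

```bash
cat >> h.py <<'E'
def ortho(p,c,yaw,z,hx,hy,s=1.0):
    """rectified view at height z; pixel (col,row) -> x=(col*s/1000-hx), y=hy-row*s/1000 in frame at c,yaw"""
    W,H=int(2*hx*1000/s),int(2*hy*1000/s)
    col,row=np.meshgrid(np.arange(W),np.arange(H))
    x=col*s/1000-hx;y=hy-row*s/1000
    X=np.stack([c[0]+x*np.cos(yaw)-y*np.sin(yaw),c[1]+x*np.sin(yaw)+y*np.cos(yaw),np.full(x.shape,z)],-1)
    m=proj(p,X.reshape(-1,3)).reshape(H,W,2).astype(np.float32)
    return cv2.remap(np.asarray(p["image"]),m[...,0],m[...,1],cv2.INTER_CUBIC)
def load(n): return dict(np.load(f"{n}.npz"))
def rect(q):
    """min-area rect of xy points: centre, yaw of long side, sizes"""
    r=cv2.minAreaRect((q[:,:2]*1000).astype(np.float32));b=cv2.boxPoints(r)
    e=[b[1]-b[0],b[2]-b[1]];l=max(e,key=np.linalg.norm)
    return np.array(r[0])/1000,np.arctan(l[1]/l[0]),sorted(np.linalg.norm(e,axis=1))
E
python3 - <<'E'
from h import *
for n in("top0","side0"):
    p=load(n);w=pts(p)
    def box(x0,x1,y0,y1,z0,z1): return w[(w[...,0]>x0)&(w[...,0]<x1)&(w[...,1]>y0)&(w[...,1]<y1)&(w[...,2]>z0)&(w[...,2]<z1)]
    q=box(.3,.58,-.25,-.03,.004,.07)
    hi=q[q[:,2]>.04]
    print(n,"plate",rect(q[q[:,2]<.012]),len(q)); 
    print(" bar",rect(hi),hi[:,:2].mean(0),hi[:,2].max(),len(hi))
    d=box(.4,.82,.08,.37,.03,.12)
    print(" deck",rect(d)); c=d[d[:,2]>.085];print(" clampbar",rect(c),c.mean(0),len(c))
    l=d[(d[:,2]>.068)&(d[:,0]>.58)];print(" lip",rect(l),np.median(l[:,2]),len(l))
    print(" zhist",np.histogram(d[:,2],bins=np.arange(.03,.12,.005))[0])
ims=[]
for n in("top0","side0"):
    p=load(n); ims.append(np.hstack([ortho(p,(.60,.21),.15,.06,.19,.125),ortho(p,(.455,-.137),.0,.008,.12,.125)]))
im=np.vstack(ims);print(im.shape);cv2.imwrite("pics/ortho.png",im[:,:,::-1])
E
```

```text
top0 plate (array([ 0.44018701, -0.14018671]), np.float32(0.008031759), [np.float32(219.30289), np.float32(276.03348)]) 1664
 bar (array([ 0.44493118, -0.1410166 ]), np.float32(-0.85506266), [np.float32(11.746054), np.float32(69.06856)]) [ 0.44509538 -0.14100186] 0.05933895936614685 73
 deck (array([0.57617401, 0.25349901]), np.float32(0.1767864), [np.float32(283.55527), np.float32(290.4017)])
 clampbar (array([0.59471478, 0.22794547]), np.float32(0.33271843), [np.float32(37.2239), np.float32(247.6518)]) [0.49920326 0.19437607 0.10446036] 66
 lip (array([0.68589929, 0.22253761]), np.float32(-1.2967381), [np.float32(97.2838), np.float32(160.55667)]) 0.07386326673691719 559
 zhist [  16   15  252 1353 1174  515  308  144  312  196   24    5    3    3
   18   26   11]
side0 plate (array([ 0.44503656, -0.14244455]), np.float32(-0.030187178), [np.float32(207.72153), np.float32(274.0684)]) 984
 bar (array([ 0.4406853 , -0.13708569]), np.float32(-0.8723551), [np.float32(13.958671), np.float32(72.49483)]) [ 0.44006893 -0.13457834] 0.0586818245148126 79
 deck (array([0.58310236, 0.212646  ]), np.float32(0.17958678), [np.float32(199.0469), np.float32(283.72266)])
 clampbar (array([0.49099255, 0.19633696]), np.float32(-0.48507497), [np.float32(15.095969), np.float32(44.29982)]) [0.49071488 0.19844726 0.09969624] 125
 lip (array([0.70060291, 0.23171524]), np.float32(-1.3908879), [np.float32(45.7031), np.float32(169.92816)]) 0.07335468778995964 546
 zhist [ 129  124  186 1636  875  710  236  117  391  153   25   22   18   16
   22   45    2]
(500, 620, 3)
```

View pics/ortho.png

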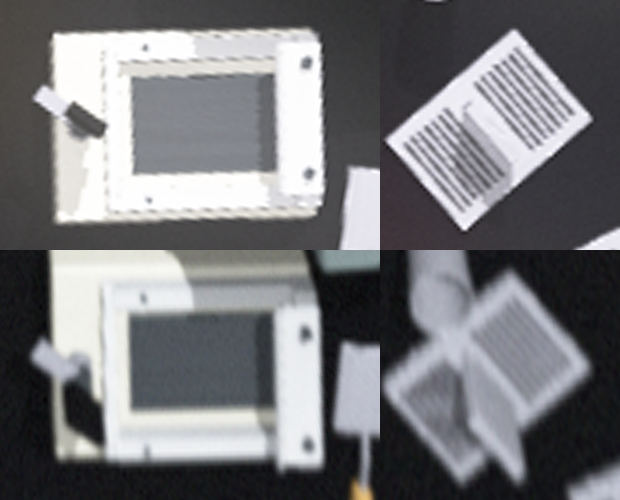

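```bash
cat > fit.py <<'E'
from h import *
from scipy.optimize import minimize
from scipy.ndimage import map_coordinates
def bri(p,X):
    g=p["image"].astype(float).mean(2);uv=proj(p,X.reshape(-1,3))
    return map_coordinates(g,[uv[:,1],uv[:,0]],order=1).reshape(X.shape[:-1])
def frame(x,y,z,c):
    return np.stack([c[0]+x*np.cos(c[2])-y*np.sin(c[2]),c[1]+x*np.sin(c[2])+y*np.cos(c[2]),z+0*x],-1)
def rectfit(p,c0,hx,hy,z,d=.003):
    t=np.linspace(-.93,.93,80)
    def score(c):
        s=0
        for sg in(-1,1):
            for k in(-d,d):
                s+=-np.sign(k)*(bri(p,frame(np.full(80,sg*(hx+k)),t*hy,z,c)).mean()*1+bri(p,frame(t*hx,np.full(80,sg*(hy+k)),z,c)).mean())
        return -s
    return min((minimize(score,np.add(c0,[a,b,e]),method="Nelder-Mead",options=dict(initial_simplex=np.add(c0,[[a,b,e],[a+.004,b,e],[a,b+.004,e],[a,b,e+.04]]),xatol=1e-4)) for a in(-.003,.003) for b in(-.003,.003) for e in(-.02,.02)),key=lambda r:r.fun)
if __name__=="__main__":
    for n in("top0","side0"):
        p=load(n);r=rectfit(p,[.4425,-.139,.71],.085,.060,.008);print(n,"plate",r.x.round(4),round(r.fun))
        x=np.arange(-.165,.125,.002)
        best=None
        for yaw in np.arange(.14,.22,.002):
            c=(.613,.213,yaw);s=0
            yy=np.linspace(-.045,.045,40)
            X,Y=np.meshgrid(np.arange(-.1,.1,.001),yy);P=bri(p,frame(X,Y,.055,c)).mean(0);s+=(np.diff(P)**2).sum()
            X,Y=np.meshgrid(np.linspace(-.06,.05,40),np.arange(-.1,.1,.001));P=bri(p,frame(X,Y,.055,c)).mean(1);s+=(np.diff(P)**2).sum()
            if best is None or s>best[0]:best=(s,yaw)
        yaw=best[1];print(n,"deckyaw",best)
        c=(.613,.213,.178)
        for z,nm in((.05,"floor"),(.06,"walltop")):
            xx=np.arange(-.110,.112,.002);X,Y=np.meshgrid(xx,np.linspace(-.04,.04,40))
            print(nm,"X",*[f"{int(a*1000)}:{int(b)}" for a,b in zip(xx.round(4),bri(p,frame(X,Y,z,c)).mean(0))])
            X,Y=np.meshgrid(np.linspace(-.06,.04,40),xx)
            print(nm,"Y",*[f"{int(a*1000)}:{int(b)}" for a,b in zip(xx.round(4),bri(p,frame(X,Y,z,c)).mean(1))])
        w=pts(p);rel=w[...,:2]-np.array(c[:2]);ca,sa=np.cos(c[2]),np.sin(c[2])
        dx=rel[...,0]*ca+rel[...,1]*sa;dy=-rel[...,0]*sa+rel[...,1]*ca
        for a in np.arange(-.150,.12,.004):
            m=(abs(dx-a)<.002)&(abs(dy)<.04);print(f"{int(round(a*1000))}:{np.nanmedian(w[...,2][m])*1000:.0f}",end=" ")
        print()
        for a in np.arange(-.11,.114,.004):
            m=(abs(dy-a)<.002)&(abs(dx+.01)<.045);m2=(abs(dy-a)<.002)&(abs(dx-.085)<.006);print(f"{int(round(a*1000))}:{np.nanmedian(w[...,2][m])*1000:.0f}/{np.nanmedian(w[...,2][m2])*1000:.0f}",end=" ")
        print()
E
python3 -W ignore fit.py
```

```text
top0 plate [ 0.4436 -0.1409  0.7129] -611
top0 deckyaw (np.float64(15165.615613567988), np.float64(0.17400000000000004))
floor X -110:206 -108:209 -106:211 -104:212 -102:215 -100:213 -98:214 -96:229 -94:243 -92:251 -90:253 -88:254 -86:253 -84:253 -82:252 -80:252 -78:252 -76:251 -74:246 -72:228 -70:187 -68:148 -66:136 -64:136 -62:136 -60:136 -58:136 -56:136 -54:136 -52:136 -50:136 -48:136 -46:136 -44:136 -42:136 -40:136 -38:136 -36:136 -34:136 -32:136 -30:136 -28:136 -26:136 -24:136 -22:136 -20:136 -18:136 -16:136 -14:136 -12:136 -10:135 -8:136 -6:135 -4:135 -2:135 0:135 2:135 4:135 6:135 8:135 10:135 12:135 14:135 16:135 18:135 20:135 22:134 24:135 26:134 28:134 30:134 32:134 34:134 36:134 38:134 40:134 42:134 44:134 46:133 48:133 50:133 52:133 54:130 56:125 58:117 60:110 62:107 64:107 66:107 68:106 70:107 72:115 74:142 76:185 78:221 80:239 82:247 84:250 86:252 88:253 90:253 92:253 94:253 96:253 98:253 100:253 102:253 104:253 106:253 108:253 110:253
floor Y -110:73 -108:73 -106:73 -104:74 -102:74 -100:75 -98:78 -96:91 -94:132 -92:189 -90:217 -88:221 -86:214 -84:219 -82:242 -80:253 -7
[... 6926 characters left out ...]
8 26:50 30:48 34:49 38:49 42:49 46:49 50:50 54:49 58:49 62:50 66:50 70:53 74:70 78:73 82:73 86:73 90:74 94:73 98:73 102:72 106:73 110:73 114:71 118:nan 
-110:nan/nan -106:nan/nan -102:nan/nan -98:nan/nan -94:nan/nan -90:nan/nan -86:57/nan -82:59/67 -78:58/nan -74:59/nan -70:58/72 -66:57/75 -62:53/73 -58:50/75 -54:49/73 -50:49/73 -46:49/75 -42:50/73 -38:50/73 -34:49/73 -30:49/71 -26:49/74 -22:49/73 -18:49/74 -14:49/74 -10:50/75 -6:49/74 -2:49/75 2:49/70 6:49/72 10:49/72 14:49/73 18:49/74 22:50/72 26:49/72 30:49/73 34:49/74 38:49/73 42:50/75 46:49/73 50:49/74 54:49/73 58:50/73 62:nan/72 66:55/74 70:59/72 74:59/68 78:59/62 82:59/58 86:56/52 90:53/48 94:31/28 98:22/26 102:6/6 106:-1/-0 110:-1/-1
```

Emit:
carry_out(
  rows=[
    [[0,0,0],[0,0,-1],1],
    [[0,0,0],[0,0,-1],1],
    [[0,0,0],[0,0,-1],1],
    [[0,0,0],[0,0,-1],1],
    [[0,0,0],[0,0,-1],1],
    [[0,0,0],[0,0,-1],1],
    [[0,0,0],[0,0,-1],1],
    [[0,0,0],[0,0,-1],1],
    [[0,0,0],[0,0,-1],1],
    [[0,0,0],[0,0,-1],1],
    [[0,0,0],[0,0,-1],1],
    [[0,0,0],[0,0,-1],1],
  ],
)

```text
clock: 2.1
eef_pos: [0.253, -0.5987, 0.2313]
orientation: [2.118, 2.32, -0.0]
force: [-0.8, 0.2, -1.3]
finger_gap: 0.0857
```

Emit:
carry_out(
  rows=[
    [[0,0,0],[0,0,-1],1],
    [[0,0,0],[0,0,-1],1],
    [[0,0,0],[0,0,-1],1],
    [[0,0,0],[0,0,-1],1],
    [[0,0,0],[0,0,-1],1],
    [[0,0,0],[0,0,-0.94],1],
  ],
)

```text
clock: 2.6
eef_pos: [0.253, -0.5987, 0.2313]
orientation: [-1.307, -2.857, -0.0]
force: [-0.5, -0.3, -0.7]
finger_gap: 0.0852
```

```bash
cat > go.py <<'E'
# usage: go.py x y z yaw tilt : shift needed (tool axes, units of 25 mm) and turn (units of 6 deg); pose = Rz(yaw) Ry(tilt) Rx(pi), tool x yaw
import sys
from h import *
def st():
    s=bot.read_state();return s,np.array(s["eef_pos"]),R.from_rotvec(s["orientation"])
def tgt(yaw,tilt=0): # tilt: about tool-x axis direction, leaning tool's back toward +tool... about world axis of tool x
    return R.from_euler("z",yaw)*R.from_euler("x",tilt)*R.from_euler("x",np.pi)
if __name__=="__main__":
    s,x,r=st();a=list(map(float,sys.argv[1:]))
    T=tgt(a[3],a[4] if len(a)>4 else 0)
    print("pos",x.round(4),"yaw",np.arctan2(*r.apply([1,0,0])[1::-1]).round(4),"tool z",r.apply([0,0,1]).round(4),"gap",round(s["finger_gap"],4),"F",np.round(s["force"],1),"t",s["clock"],"q",np.round(s["qpos"],2))
    print("shift units, now axes",(r.inv().apply(np.array(a[:3])-x)/.025).round(3),"turn units",(np.degrees((r.inv()*T).as_rotvec())/6).round(3), "shift units, target axes",(T.inv().apply(np.array(a[:3])-x)/.025).round(3))
E
python3 go.py .443 -.1405 .12 2.279
```

```text
pos [ 0.253  -0.5987  0.2313] yaw 2.2835 tool z [-0.e+00  1.e-04 -1.e+00] gap 0.0852 F [-0.5 -0.3 -0.7] t 2.6 q [-1.25  0.12  1.65 -0.    1.37 -1.97]
shift units, now axes [ 8.896 17.737  4.453] turn units [ 0.    -0.001  0.043] shift units, target axes [ 8.977 17.696  4.452]
```

Emit:
carry_out(
  rows=[
    [[0.494,0.985,0.1],[0,0,0],1],
    [[0.494,0.985,0.1],[0,0,0],1],
    [[0.494,0.985,0.1],[0,0,0],1],
    [[0.494,0.985,0.1],[0,0,0],1],
    [[0.494,0.985,0.1],[0,0,0],1],
    [[0.494,0.985,0.1],[0,0,0],1],
    [[0.494,0.985,0.1],[0,0,0],1],
    [[0.494,0.985,0.1],[0,0,0],1],
    [[0.494,0.985,0.1],[0,0,0],1],
    [[0.494,0.985,0.1],[0,0,0],1],
    [[0.494,0.985,0.1],[0,0,0],1],
    [[0.494,0.985,0.1],[0,0,0],1],
  ],
)

```text
clock: 3.6
eef_pos: [0.3815, -0.2928, 0.2014]
orientation: [1.314, 2.853, -0.0]
force: [0.4, 0.2, 0.4]
finger_gap: 0.0854
```

Emit:
carry_out(
  rows=[
    [[0.494,0.985,0.5],[0,0,0.04],1],
    [[0.494,0.985,0.5],[0,0,0],1],
    [[0.494,0.985,0.5],[0,0,0],1],
    [[0.494,0.985,0.5],[0,0,0],1],
    [[0.494,0.985,0.5],[0,0,0],1],
    [[0.494,0.985,0.5],[0,0,0],1],
    [[0,0,0],[0,0,0],1],
    [[0,0,0],[0,0,0],1],
  ],
)

```text
clock: 4.27
eef_pos: [0.4455, -0.1407, 0.1255]
orientation: [-1.315, -2.851, 0.0]
force: [0.0, -0.0, -0.1]
finger_gap: 0.0853
```

```bash
python3 go.py .443 -.1405 .017 2.279
python3 - <<'E'
from h import *
p=cams.camera("side");save(p,"side1.png")
cv2.imwrite("pics/side1z.png",cv2.resize(p["image"][130:280,200:400,::-1],(800,600),interpolation=cv2.INTER_CUBIC))
E
```

```text
pos [ 0.4455 -0.1407  0.1255] yaw 2.2772 tool z [-1.7e-03  4.0e-04 -1.0e+00] gap 0.0853 F [ 0.  -0.  -0.1] t 4.2667 q [-0.42 -0.2   2.15 -0.    1.19 -1.13]
shift units, now axes [ 0.065 -0.069  4.341] turn units [-0.009 -0.014 -0.018] shift units, target axes [ 0.071 -0.073  4.341]
```

View pics/side1z.png

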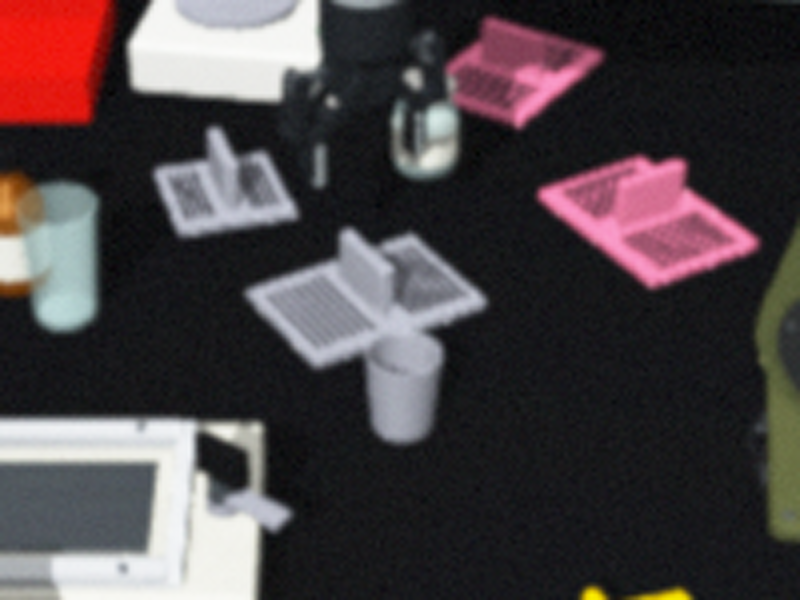

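The open gripper is centred above the larger plate's bar at (365,270), and nothing is close enough to hit. I'll descend and grip.

Emit:
carry_out(
  rows=[
    [[0.07,-0.07,0.8],[0,0,0],1],
    [[0,0,0.8],[0,0,0],1],
    [[0,0,0.8],[0,0,0],1],
    [[0,0,0.8],[0,0,0],1],
    [[0,0,0.7],[0,0,0],1],
    [[0,0,0.44],[0,0,0],1],
    [[0,0,0],[0,0,0],1],
  ],
)

```text
clock: 4.9
eef_pos: [0.4417, -0.142, 0.016]
orientation: [-1.321, -2.846, 0.0]
force: [-1.2, 0.4, 0.8]
finger_gap: 0.0854
```

Emit:
carry_out(
  rows=[
    [[0,0,0],[0,0,0],0],
    [[0,0,0],[0,0,0],0],
    [[0,0,0],[0,0,0],0],
    [[0,0,0],[0,0,0],0],
    [[0,0,0],[0,0,0],0],
    [[0,0,0],[0,0,0],0],
    [[0,0,0],[0,0,0],0],
    [[0,0,0],[0,0,0],0],
  ],
)

```text
clock: 5.57
eef_pos: [0.4438, -0.142, 0.0186]
orientation: [1.319, 2.85, -0.0]
force: [-1.8, 0.0, 5.9]
finger_gap: 0.0114
```

Emit:
carry_out(
  rows=[
    [[0,0,-0.3],[0,0,0],0],
    [[0,0,-0.6],[0,0,0],0],
    [[0,0,-0.9],[0,0,0],0],
    [[0,0,-0.9],[0,0,0],0],
    [[0,0,-0.9],[0,0,0],0],
    [[0,0,-0.9],[0,0,0],0],
    [[0,0,-0.9],[0,0,0.5],0],
    [[0,0,-0.9],[0,0,0.9],0],
    [[0,0,-0.5],[0,0,0.9],0],
    [[0,0,0],[0,0,0.9],0],
    [[0,0,0],[0,0,0.9],0],
    [[0,0,0],[0,0,0.9],0],
  ],
)

```text
clock: 6.57
eef_pos: [0.4426, -0.1413, 0.1873]
orientation: [-2.018, -2.406, 0.0]
force: [-0.1, 0.1, -4.6]
finger_gap: 0.0111
```

```bash
python3 go.py .570 .207 .20 1.746
```

```text
pos [ 0.4426 -0.1413  0.1873] yaw 1.746 tool z [-1.2e-03  8.0e-04 -1.0e+00] gap 0.0111 F [-0.1  0.1 -4.6] t 6.5667 q [-0.42 -0.27  2.1   0.    1.32 -0.6 ]
shift units, now axes [12.83   7.444 -0.503] turn units [-0.01 -0.01  0.  ] shift units, target axes [12.829  7.445 -0.509]
```

Emit:
carry_out(
  rows=[
    [[0.4,0.23,0],[0,0,0],0],
    [[0.8,0.465,-0.05],[0,0,0],0],
    [[0.9,0.52,-0.05],[0,0,0],0],
    [[0.9,0.52,-0.05],[0,0,0],0],
    [[0.9,0.52,-0.05],[0,0,0],0],
    [[0.9,0.52,-0.05],[0,0,0],0],
    [[0.9,0.52,-0.05],[0,0,0],0],
    [[0.9,0.52,-0.05],[0,0,0],0],
    [[0.9,0.52,-0.05],[0,0,0],0],
    [[0.9,0.52,-0.05],[0,0,0],0],
    [[0.9,0.52,-0.05],[0,0,0],0],
    [[0.9,0.52,0],[0,0,0],0],
  ],
)

```text
clock: 7.57
eef_pos: [0.5422, 0.1376, 0.1996]
orientation: [-2.009, -2.413, 0.001]
force: [-0.3, 0.3, -4.2]
finger_gap: 0.0115
```

Emit:
carry_out(
  rows=[
    [[0.9,0.52,0],[0,0,0],0],
    [[0.9,0.52,0],[0,0,0],0],
    [[0.6,0.35,0],[0,0,0],0],
    [[0.3,0.17,0],[0,0,0],0],
    [[0,0,0],[0,0,0],0],
    [[0,0,0],[0,0,0],0],
    [[0,0,0],[0,0,0],0],
  ],
)

```text
clock: 8.15
eef_pos: [0.5686, 0.208, 0.2]
orientation: [-2.013, -2.411, 0.002]
force: [-0.6, 0.3, -4.0]
finger_gap: 0.0113
```

```bash
cat > held.py <<'E'
from fit import *
from go import st
# measure held plate (level): height from depth, pose by rect fit in top view
s,x,r=st()
for n in("top","side"):
    p=cams.camera(n);save(p,n+"_held.png");w=pts(p)
    z0=x[2]-.010
    rel=w[...,:2]-x[:2];ca,sa=np.cos(.175),np.sin(.175);dx=rel[...,0]*ca+rel[...,1]*sa;dy=-rel[...,0]*sa+rel[...,1]*ca
    m=(abs(dy)<.055)&(abs(dx)<.082)&(abs(dx)>.06)&(abs(w[...,2]-z0)<.03)
    for q,nm in((m&(dx>0),"+x"),(m&(dx<0),"-x")): print(n,nm,"topz",np.nanmedian(w[...,2][q]),q.sum())
    z=np.nanmedian(w[...,2][m])
    f=rectfit(p,[x[0],x[1],.175],.085,.06,z);print(n,"fit",f.x.round(4),"score",round(f.fun),"minus tcp",(f.x[:2]-x[:2]).round(4))
E
python3 -W ignore held.py; python3 go.py .570 .207 .20 1.746
```

```text
top +x topz 0.18869477603629942 78
top -x topz 0.1884401957194885 68
top fit [0.5705 0.2111 0.163 ] score -96 minus tcp [0.002  0.0032]
side +x topz 0.1883979267464652 193
side -x topz 0.1887048394851244 196
side fit [0.5667 0.2101 0.1821] score -334 minus tcp [-0.0019  0.0022]
pos [0.5687 0.2079 0.2003] yaw 1.7496 tool z [-3.e-04 -3.e-04 -1.e+00] gap 0.011 F [-0.4  0.  -3. ] t 8.25 q [ 0.26  0.05  1.78 -0.    1.31  0.08]
shift units, now axes [-0.043  0.043  0.012] turn units [-0.004  0.003  0.034] shift units, target axes [-0.043  0.043  0.012]
```

Emit:
carry_out(
  rows=[
    [[0,0,0],[0.4,0,0.03],0],
    [[0,0,0],[0.5,0,0],0],
    [[0,0,0],[0.5,0,0],0],
    [[0,0,0],[0.5,0,0],0],
    [[0,0,0],[0.5,0,0],0],
    [[0,0,0],[0.47,0,0],0],
    [[0,0,0],[0,0,0],0],
    [[0,0,0],[0,0,0],0],
  ],
)

```text
clock: 8.92
eef_pos: [0.5694, 0.2082, 0.2]
orientation: [-1.882, -2.246, 0.339]
force: [-0.2, 0.8, -3.7]
finger_gap: 0.0113
```

```bash
cat > way.py <<'E'
from go import *
O=np.array([.6151,.2154,0]);D=R.from_euler("z",.175);OFF=.019;YO=-.002
def plan(W):
    """W: list of (end_x mm, end_z mm, tilt). prints shift (tool axes at start of each leg) and turn"""
    s,x,r=st()
    rel=D.inv().apply(x-O);n=r.apply([0,0,-1]);nd=D.inv().apply(n);th=np.arctan2(nd[0],nd[2])
    end=rel-OFF*nd+.085*np.array([np.cos(th),0,-np.sin(th)])
    print("t",round(s["clock"],2),"gap",round(s["finger_gap"],4),"F",np.round(s["force"],1),"tilt",th.round(4),"roll",nd[1].round(4),"tcp deck",(rel*1000).round(1),"end",(end*1000).round(1),"mid x",((rel-OFF*nd)*1000).round(1),"yawerr",(np.arctan2(*r.apply([1,0,0])[1::-1])-1.7458).round(4))
    for ex,ez,t in W:
        e=np.array([np.cos(t),0,-np.sin(t)]);n=np.array([np.sin(t),0,np.cos(t)])
        P=np.array([ex/1000,YO,ez/1000])-.085*e+OFF*n
        X=O+D.apply(P);T=tgt(1.7458,t)
        print((ex,ez,t),"shift",(r.inv().apply(X-x)/.025).round(2),"turn",(np.degrees((r.inv()*T).as_rotvec())/6).round(2))
        x,r=X,T
if __name__=="__main__": plan([(58,95,.3),(60,72,.3),(66,61,.3),(72,56,.3),(81.5,53,.3)])
E
python3 way.py
```

```text
t 8.92 gap 0.0113 F [-0.2  0.8 -3.7] tilt 0.2996 roll 0.0004 tcp deck [-46.2   0.9 200. ] end [ 29.4   0.9 156.7] mid x [-51.8   0.9 181.8] yawerr 0.0007
(58, 95, 0.3) shift [-0.12  1.82  2.02] turn [0.   0.   0.01]
(60, 72, 0.3) shift [-0.    0.35  0.86] turn [0. 0. 0.]
(66, 61, 0.3) shift [-0.    0.36  0.35] turn [0. 0. 0.]
(72, 56, 0.3) shift [-0.    0.29  0.12] turn [0. 0. 0.]
(81.5, 53, 0.3) shift [-0.   0.4  0. ] turn [0. 0. 0.]
```

Emit:
carry_out(
  rows=[
    [[-0.04,0.45,0.5],[0,0,0],0],
    [[-0.04,0.45,0.5],[0,0,0],0],
    [[-0.04,0.45,0.5],[0,0,0],0],
    [[0,0.47,0.52],[0,0,0],0],
    [[0,0.15,0.4],[0,0,0],0],
    [[0,0.2,0.46],[0,0,0],0],
    [[0,0,0],[0,0,0],0],
    [[0,0,0],[0,0,0],0],
    [[0,0,0],[0,0,0],0],
  ],
)

```text
clock: 9.67
eef_pos: [0.5997, 0.2114, 0.1164]
orientation: [-1.881, -2.247, 0.339]
force: [0.0, 1.0, -2.5]
finger_gap: 0.0112
```

```bash
python3 -c "
from way import *
plan([(66,61,.3),(72,56,.3),(81.5,53,.3)])
from h import *
a=cams.camera('side');b=cams.camera('top')
A=cv2.resize(a['image'][190:310,150:310],(800,600),interpolation=cv2.INTER_CUBIC)
B=cv2.resize(b['image'][110:230,150:310],(800,600),interpolation=cv2.INTER_CUBIC)
cv2.imwrite('pics/e1.png',cv2.resize(np.vstack([A,B]),(400,600),interpolation=cv2.INTER_AREA)[:,:,::-1] if 0 else cv2.resize(np.hstack([A,B]),(800,300),interpolation=cv2.INTER_AREA)[:,:,::-1])
"
```

```text
t 9.67 gap 0.0112 F [ 0.   1.  -2.5] tilt 0.2993 roll 0.0005 tcp deck [-15.8  -1.2 116.4] end [59.8 -1.3 73.2] mid x [-21.4  -1.3  98.3] yawerr 0.0017
(66, 61, 0.3) shift [-0.03  0.38  0.39] turn [0.01 0.   0.02]
(72, 56, 0.3) shift [-0.    0.29  0.12] turn [0. 0. 0.]
(81.5, 53, 0.3) shift [-0.   0.4  0. ] turn [0. 0. 0.]
```

View pics/e1.png

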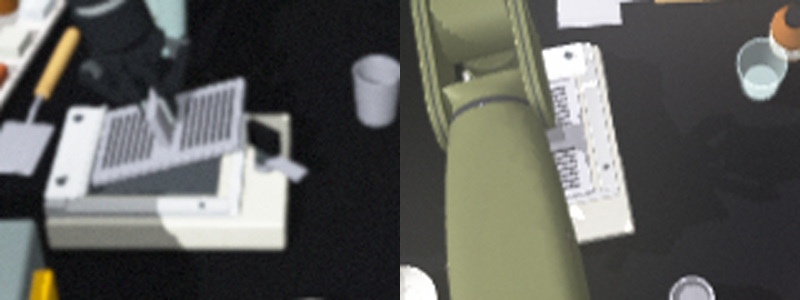

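The plate is slanted, with its low end just in front of the lip (95,185) and its high end clear of the clamp (262,140). I'll tuck it in.

Emit:
carry_out(
  rows=[
    [[-0.03,0.19,0.2],[0,0,0],0],
    [[0,0.19,0.19],[0,0,0],0],
    [[0,0.15,0.06],[0,0,0],0],
    [[0,0.14,0.06],[0,0,0],0],
    [[0,0,0],[0,0,0],0],
    [[0,0,0],[0,0,0],0],
  ],
)

```text
clock: 10.27
eef_pos: [0.6118, 0.2127, 0.0979]
orientation: [-1.88, -2.246, 0.341]
force: [-0.2, 0.6, -2.9]
finger_gap: 0.0111
```

Emit:
carry_out(
  rows=[
    [[0,0.2,0],[0,0,0],0],
    [[0,0.2,0],[0,0,0],0],
    [[0,0,0],[0,0,0],0],
    [[0,0,0],[0,0,0],0],
  ],
)

```text
clock: 10.6
eef_pos: [0.6214, 0.2144, 0.0953]
orientation: [-1.881, -2.246, 0.34]
force: [-0.1, -0.4, -3.5]
finger_gap: 0.0113
```

```bash
python3 -c "
from way import *
plan([(82.5,52,.3),(84,51.5,.15),(85,51,.05),(85,50,0)])"
```

```text
t 10.6 gap 0.0113 F [-0.1 -0.4 -3.5] tilt 0.3006 roll 0.0006 tcp deck [ 6.1 -2.  95.3] end [81.6 -2.1 52. ] mid x [ 0.4 -2.1 77.2] yawerr 0.0017
(82.5, 52, 0.3) shift [ 0.    0.03 -0.01] turn [-0.01  0.01  0.02]
(84, 51.5, 0.15) shift [ 0.   -0.01  0.52] turn [-1.43  0.    0.  ]
(85, 51, 0.05) shift [ 0.   -0.02  0.36] turn [-0.95  0.   -0.  ]
(85, 50, 0) shift [ 0.   -0.03  0.21] turn [-0.48 -0.   -0.  ]
```

Emit:
carry_out(
  rows=[
    [[0,0.01,0.17],[-0.48,0,0.02],0],
    [[0,0,0.17],[-0.48,0,0],0],
    [[0,0,0.17],[-0.47,0,0],0],
    [[0,0,0],[0,0,0],0],
    [[0,0,0],[0,0,0],0],
  ],
)

```text
clock: 11.02
eef_pos: [0.6175, 0.2138, 0.083]
orientation: [-1.953, -2.328, 0.179]
force: [-0.4, -0.9, -4.1]
finger_gap: 0.0116
```

```bash
python3 -c "
from way import *
plan([(85,51.5,.05),(85,50.3,0)])"
```

```text
t 11.02 gap 0.0116 F [-0.4 -0.9 -4.1] tilt 0.1526 roll 0.0006 tcp deck [ 2.1 -1.9 83. ] end [83.2 -2.  51.3] mid x [-0.8 -2.  64.3] yawerr -0.0001
(85, 51.5, 0.05) shift [-0.    0.01  0.34] turn [-0.98  0.01 -0.  ]
(85, 50.3, 0) shift [ 0.   -0.03  0.22] turn [-0.48 -0.   -0.  ]
```

Emit:
carry_out(
  rows=[
    [[0,0.01,0.17],[-0.49,0,0],0],
    [[0,0,0.17],[-0.49,0,0],0],
    [[0,0,0],[0,0,0],0],
    [[0,0,0],[0,0,0],0],
  ],
)

```text
clock: 11.35
eef_pos: [0.6172, 0.2137, 0.0746]
orientation: [-1.998, -2.382, 0.061]
force: [0.2, 0.3, -4.1]
finger_gap: 0.0111
```

```bash
python3 -c "
from way import *
plan([(85,50.3,0)])"
```

```text
t 11.35 gap 0.0111 F [ 0.2  0.3 -4.1] tilt 0.0503 roll 0.0006 tcp deck [ 1.8 -2.  74.6] end [85.7 -2.1 51.4] mid x [ 0.8 -2.1 55.6] yawerr -0.0003
(85, 50.3, 0) shift [ 0.   -0.06  0.22] turn [-0.48  0.01 -0.  ]
```

Emit:
carry_out(
  rows=[
    [[0,-0.03,0.11],[-0.24,0,0],0],
    [[0,-0.03,0.11],[-0.24,0,0],0],
    [[0,0,0],[0,0,0],0],
    [[0,0,0],[0,0,0],0],
  ],
)

```text
clock: 11.68
eef_pos: [0.6161, 0.2135, 0.0693]
orientation: [2.019, 2.406, 0.0]
force: [0.3, 0.3, -3.3]
finger_gap: 0.0114
```

```bash
python3 -c "
from way import *
plan([(85,50,0)])
from h import *
p=cams.camera('side');w=pts(p);rel=w-O;d=D.inv().apply(rel.reshape(-1,3)).reshape(w.shape)
for a,b in((-.082,-.07),(-.05,-.03),(.03,.05),(.055,.064)):
  m=(d[...,0]>a)&(d[...,0]<b)&(abs(d[...,1])<.055);print(a,np.nanmedian(w[...,2][m]),m.sum())
cv2.imwrite('pics/e2.png',cv2.resize(p['image'][190:310,150:310,::-1],(800,600),interpolation=cv2.INTER_CUBIC))
"
```

```text
t 11.68 gap 0.0114 F [ 0.3  0.3 -3.3] tilt -0.0008 roll 0.0006 tcp deck [ 0.7 -2.  69.3] end [85.7 -2.  50.4] mid x [ 0.7 -2.  50.3] yawerr -0.0004
(85, 50, 0) shift [ 0.   -0.03  0.01] turn [ 0.01  0.01 -0.  ]
-0.082 0.371396857774747 333
-0.05 0.2756971948683985 843
0.03 0.12965856799338213 398
0.055 0.05836132706714264 103
```

View pics/e2.png

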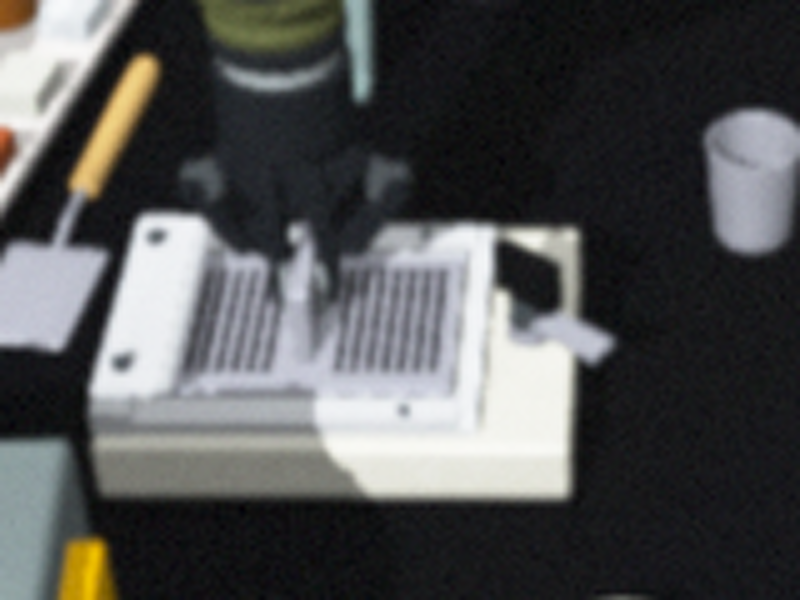

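The plate is flat in the seat inside all the walls, with its left end under the lip and no contact force. I'll lower a touch more, release, and rise.

Emit:
carry_out(
  rows=[
    [[0,-0.02,0.04],[0,0,0],0],
    [[0,0,0],[0,0,0],0],
    [[0,0,0],[0,0,0],0],
    [[0,0,0],[0,0,0],1],
    [[0,0,0],[0,0,0],1],
    [[0,0,0],[0,0,0],1],
    [[0,0,0],[0,0,0],1],
    [[0,0,0],[0,0,0],1],
    [[0,0,0],[0,0,0],1],
    [[0,0,0],[0,0,0],1],
  ],
)

```text
clock: 12.57
eef_pos: [0.6153, 0.2134, 0.0681]
orientation: [2.018, 2.405, 0.002]
force: [0.5, -0.3, 0.6]
finger_gap: 0.0853
```

Emit:
carry_out(
  rows=[
    [[0,0,-0.4],[0,0,0],1],
    [[0,0,-0.8],[0,0,0],1],
    [[0,0,-1],[0,0,0],1],
    [[0,0,-1],[0,0,0],1],
    [[0,0,-1],[0,0,0],1],
    [[0,0,-1],[0,0,0],1],
    [[0,0,-1],[0,0,0],1],
    [[0,0,0],[0,0,0],1],
    [[0,0,0],[0,0,0],1],
  ],
)

```text
clock: 13.32
eef_pos: [0.6162, 0.2138, 0.2264]
orientation: [2.016, 2.403, 0.009]
force: [-0.4, 0.0, -0.2]
finger_gap: 0.0855
```

```bash
cat > chk.py <<'E'
from way import *
from h import *
import sys
s,x,r=st();print("tcp",x.round(4),"q",np.round(s["qpos"],2),"yaw",np.arctan2(*r.apply([1,0,0])[1::-1]).round(4),"gap",round(s["finger_gap"],4))
p=cams.camera('side');w=pts(p);d=D.inv().apply((w-O).reshape(-1,3)).reshape(w.shape)
for a,b in((-.08,-.055),(-.05,-.02),(.03,.05),(.05,.064)):
  m=(d[...,0]>a)&(d[...,0]<b)&(abs(d[...,1])<.05)&(w[...,2]<.1);print(a,(np.nanmedian(w[...,2][m])*1000).round(1),m.sum(),end=" | ")
def rr(m): q=w[m];return len(q),np.round(rect(q)[0],4),np.round(rect(q)[1],3),np.round(rect(q)[2],1),(np.nanmax(q[:,2])).round(4)
cl=cv2.morphologyEx(((abs(d[...,0]+.125)<.06)&(abs(d[...,1])<.06)&(w[...,2]>.058)&(w[...,2]<.115)).astype(np.uint8),cv2.MORPH_OPEN,np.ones((2,2)))>0
g=p['image'].mean(2)
dark=cl&(g<80)&(w[...,2]>.075);arm=cl&(g>110)&(w[...,2]<.075)
print("\nbar",rr(dark),"\narm",rr(arm)); a=np.median(d[arm],0);print("arm pts median deck",a.round(4))
bp=(abs(d[...,0])<.02)&(abs(d[...,1])<.05)&(w[...,2]>.08)&(w[...,2]<.112);q=d[bp];print("platebar deck",np.median(q,0).round(4),q[:,1].min().round(4),q[:,1].max().round(4))
cv2.imwrite('pics/'+sys.argv[1],cv2.resize(p['image'][190:310,150:310,::-1],(800,600),interpolation=cv2.INTER_CUBIC))
E
python3 -W ignore chk.py c1.png
```

```text
tcp [0.6162 0.2138 0.2264] q [ 0.25  0.13  1.65 -0.    1.35  0.08] yaw 1.7456 gap 0.0855
-0.08 57.0 206 | -0.05 57.1 244 | 0.03 57.1 150 | 0.05 57.2 119 | 
bar (129, array([0.4899, 0.1977]), np.float32(-0.607), array([13.7, 44.8], dtype=float32), np.float64(0.1135)) 
arm (114, array([0.4953, 0.204 ]), np.float32(-1.043), array([83.3, 92.1], dtype=float32), np.float64(0.0741))
arm pts median deck [-0.1432  0.0182  0.0651]
platebar deck [-0.002   0.0094  0.1021] -0.0386 0.0377
```

View pics/c1.png

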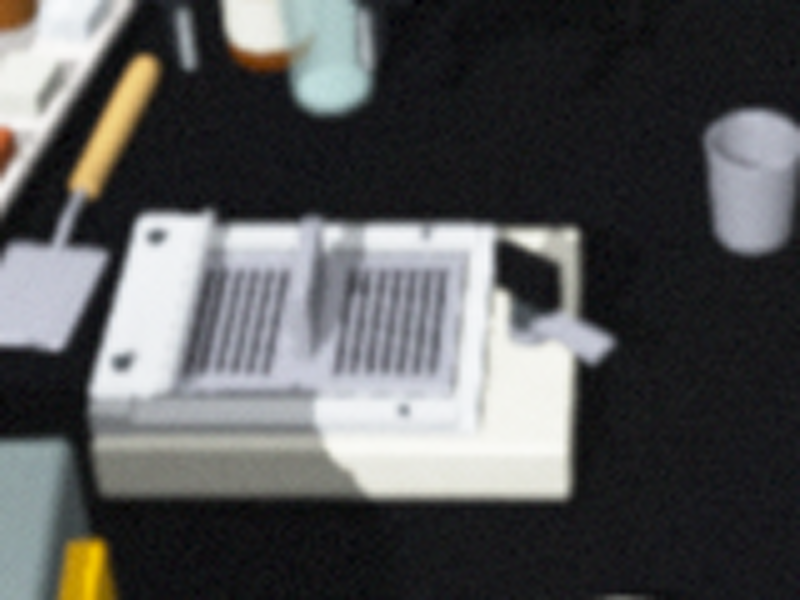

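Emit:
carry_out(
  rows=[
    [[0,0,0],[0,0,-0.9],1],
    [[0,0,0],[0,0,-0.9],1],
    [[0,0,0],[0,0,-0.9],1],
    [[0,0,0],[0,0,-0.9],1],
    [[0,0,0],[0,0,-0.9],1],
    [[0,0,0],[0,0,-0.9],1],
    [[0,0,0],[0,0,-0.9],1],
    [[0,0,0],[0,0,-0.9],1],
    [[0,0,0],[0,0,-0.87],1],
    [[0,0,0],[0,0,0],1],
    [[0,0,0],[0,0,0],1],
  ],
)

```text
clock: 14.28
eef_pos: [0.6141, 0.2132, 0.2211]
orientation: [-0.858, -3.022, 0.002]
force: [-0.5, 0.0, 1.6]
finger_gap: 0.0854
```

```bash
python3 go.py .4915 .1945 .14 2.59
```

```text
pos [0.6141 0.2132 0.2211] yaw 2.5883 tool z [-9.e-04 -1.e-03 -1.e+00] gap 0.0854 F [-0.5  0.   1.6] t 14.2833 q [ 0.25  0.13  1.66 -0.    1.35 -0.77]
shift units, now axes [ 3.78 -3.21  3.25] turn units [-0.013 -0.002 -0.016] shift units, target axes [ 3.786 -3.208  3.245]
```

The plate lies flat in the seat and is released. The clamp's black bar is at (527,272), with its arm toward (600,340).

Emit:
carry_out(
  rows=[
    [[0.5,-0.42,0.4],[0,0,0],1],
    [[0.55,-0.47,0.47],[0,0,0],1],
    [[0.55,-0.47,0.47],[0,0,0],1],
    [[0.55,-0.47,0.47],[0,0,0],1],
    [[0.55,-0.47,0.47],[0,0,0],1],
    [[0.55,-0.47,0.47],[0,0,0],1],
    [[0.53,-0.44,0.5],[0,0,0],1],
    [[0,0,0],[0,0,0],1],
    [[0,0,0],[0,0,0],1],
  ],
)

```text
clock: 15.03
eef_pos: [0.4916, 0.1943, 0.1404]
orientation: [0.856, 3.022, -0.001]
force: [0.4, 1.0, -0.5]
finger_gap: 0.0853
```

```bash
python3 -W ignore - <<'E'
from fit import *
for n in("top0","side0"):
    p=load(n)
    g=p["image"].astype(float).mean(2)
    w=pts(p)
    m=(abs(w[...,0]-.492)<.04)&(abs(w[...,1]-.195)<.04)&(w[...,2]>.098)
    q=w[m];c=q[:,:2].mean(0);u=np.linalg.svd(q[:,:2]-c)[2][0];print(n,"top pts",len(q),c.round(4),np.arctan(u[1]/u[0]).round(3),rect(q))
    X,Y=np.meshgrid(np.arange(-.05,.05,.001),np.arange(-.05,.05,.001))
    P=frame(X,Y,.109 if n=="top0" else .109,(.492,.195,0));b=bri(p,P)<90
    _,l,stt,cc=cv2.connectedComponentsWithStats(b.astype(np.uint8));
    for i in range(1,len(stt)):
        if 200<stt[i,4]<3000: qq=P[l==i];print("  dark",stt[i,4],rect(qq))
E
python3 go.py .4915 .1945 .073 2.59
```

```text
top0 top pts 56 [0.4931 0.1929] -0.485 (array([0.4937164 , 0.19312854]), np.float32(-0.47541636), [np.float32(12.517825), np.float32(42.08999)])
  dark 880 (array([0.4525, 0.172 ]), np.float32(1.5707964), [np.float32(21.0), np.float32(54.0)])
  dark 343 (array([0.49004849, 0.18955481]), np.float32(-0.4795193), [np.float32(12.8114), np.float32(37.12115)])
side0 top pts 75 [0.4911 0.1974] -0.475 (array([0.49143756, 0.19610239]), np.float32(-0.48507482), [np.float32(15.0959835), np.float32(43.29367)])
  dark 1654 (array([0.48517654, 0.21379413]), np.float32(-1.3258181), [np.float32(35.167694), np.float32(64.51446)])
pos [0.4916 0.1943 0.1404] yaw 2.5895 tool z [ 2.e-04 -9.e-04 -1.e+00] gap 0.0853 F [ 0.4  1.  -0.5] t 15.0333 q [ 0.28 -0.07  2.01 -0.    1.21 -0.74]
shift units, now axes [0.008 0.008 2.695] turn units [-0.006  0.006 -0.005] shift units, target axes [0.006 0.006 2.695]
```

Emit:
carry_out(
  rows=[
    [[-0.02,0.02,0.5],[0,0,-0.4],1],
    [[0,0,0.7],[0,0,-0.27],1],
    [[0,0,0.7],[0,0,0],1],
    [[0,0,0.5],[0,0,0],1],
    [[0,0,0.2],[0,0,0],1],
    [[0,0,0],[0,0,0],1],
    [[0,0,0],[0,0,0],1],
  ],
)

```text
clock: 15.62
eef_pos: [0.4942, 0.1948, 0.0771]
orientation: [0.748, 3.048, 0.001]
force: [0.1, -0.4, -0.2]
finger_gap: 0.0857
```

Emit:
carry_out(
  rows=[
    [[0,0,0],[0,0,0],0],
    [[0,0,0],[0,0,0],0],
    [[0,0,0],[0,0,0],0],
    [[0,0,0],[0,0,0],0],
    [[0,0,0],[0,0,0],0],
    [[0,0,0],[0,0,0],0],
    [[0,0,0],[0,0,0],0],
    [[0,0,0],[0,0,0],0],
  ],
)

```text
clock: 16.28
eef_pos: [0.4928, 0.1933, 0.077]
orientation: [0.747, 3.051, -0.005]
force: [-4.2, -6.2, 5.0]
finger_gap: 0.0112
```

```bash
python3 go.py .4915 .1945 .073 2.661; python3 -c "
from h import *
print(bot.read_state()['torque'])"
```

```text
pos [0.4928 0.1933 0.077 ] yaw 2.661 tool z [ 0.     -0.0033 -1.    ] gap 0.0112 F [-4.2 -6.2  5. ] t 16.2833 q [ 0.27  0.01  2.05 -0.    1.09 -0.81]
shift units, now axes [0.069 0.017 0.158] turn units [-0.028  0.015  0.   ] shift units, target axes [0.068 0.017 0.159]
[-0.90940612  0.5999335  -0.07387517]
```

Emit:
carry_out(
  rows=[
    [[0,-0.04,0],[0,0,0.4],0],
    [[0,0,0],[0,0,0.6],0],
    [[0,0,0],[0,0,0.6],0],
    [[0,0,0],[0,0,0.6],0],
    [[0,0,0],[0,0,0.6],0],
    [[0,0,0],[0,0,0.6],0],
    [[0,0,0],[0,0,0.6],0],
    [[0,0,0],[0,0,0.6],0],
  ],
)

```text
clock: 16.95
eef_pos: [0.4927, 0.1931, 0.077]
orientation: [1.457, 2.781, -0.002]
force: [-2.8, -3.1, 3.8]
finger_gap: 0.0109
```

```bash
python3 go.py .4915 .1945 .073 2.661; python3 -c "
from h import *
print(bot.read_state()['torque'])"
```

```text
pos [0.4927 0.1931 0.077 ] yaw 2.1767 tool z [ 0.0013 -0.0019 -1.    ] gap 0.0109 F [-2.8 -3.1  3.8] t 16.95 q [ 0.27  0.01  2.05 -0.    1.09 -0.33]
shift units, now axes [ 0.073 -0.009  0.16 ] turn units [-0.005  0.021 -4.625] shift units, target axes [0.069 0.026 0.16 ]
[-0.45716214  0.41609963  0.1583355 ]
```

Emit:
carry_out(
  rows=[
    [[0,0,0],[0,0,0.75],0],
    [[0,0,0],[0,0,0.75],0],
    [[0,0,0],[0,0,0.75],0],
    [[0,0,0],[0,0,0.75],0],
    [[0,0,0],[0,0,0.75],0],
    [[0,0,0],[0,0,0.75],0],
    [[0,0,0],[0,0,0.75],0],
    [[0,0,0],[0,0,0.75],0],
    [[0,0,0],[0,0,0.75],0],
    [[0,0,0],[0,0,0.75],0],
    [[0,0,0],[0,0,0.75],0],
    [[0,0,0],[0,0,0.75],0],
  ],
)

```text
clock: 17.95
eef_pos: [0.4923, 0.1931, 0.077]
orientation: [2.561, 1.816, -0.002]
force: [-4.2, -3.3, 5.5]
finger_gap: 0.0107
```

Emit:
carry_out(
  rows=[
    [[0,0,0],[0,0,0.75],0],
    [[0,0,0],[0,0,0.75],0],
    [[0,0,0],[0,0,0.75],0],
    [[0,0,0],[0,0,0.75],0],
    [[0,0,0],[0,0,0.75],0],
    [[0,0,0],[0,0,0.75],0],
    [[0,0,0],[0,0,0.75],0],
    [[0,0,0],[0,0,0.75],0],
    [[0,0,0],[0,0,0.75],0],
    [[0,0,0],[0,0,0.75],0],
    [[0,0,0],[0,0,0.75],0],
  ],
)

```text
clock: 18.87
eef_pos: [0.4921, 0.1933, 0.077]
orientation: [3.087, 0.577, -0.001]
force: [-4.1, -1.8, 5.0]
finger_gap: 0.0111
```

```bash
python3 go.py .4915 .1945 .077 .175; python3 -c "
from h import *
print(bot.read_state()['torque'])"
```

```text
pos [0.4921 0.1933 0.077 ] yaw 0.3695 tool z [-5.0e-04 -1.7e-03 -1.0e+00] gap 0.0111 F [-4.1 -1.8  5. ] t 18.8667 q [ 0.27  0.01  2.05 -0.    1.09  1.48]
shift units, now axes [-0.005 -0.053 -0.001] turn units [0.014 0.009 1.858] shift units, target axes [-0.015 -0.051 -0.   ]
[-0.28315841  0.82861265  0.18197435]
```

Emit:
carry_out(
  rows=[
    [[0,0,0],[0,0,0.5],0],
    [[0,0,0],[0,0,0.5],0],
    [[0,0,0],[0,0,0.4],0],
    [[0,0,0],[0,0,0.3],0],
    [[0,0,0],[0,0,0.2],0],
    [[0,0,0],[0,0,0.1],0],
    [[0,0,0],[0,0,0],0],
  ],
)

```text
clock: 19.45
eef_pos: [0.4921, 0.1934, 0.077]
orientation: [3.129, 0.258, -0.001]
force: [-4.5, -1.8, 5.6]
finger_gap: 0.0115
```

```bash
python3 go.py .4915 .1945 .077 .175; python3 -c "
from h import *
print(bot.read_state()['torque'])"
```

```text
pos [0.4921 0.1934 0.077 ] yaw 0.1648 tool z [-4.0e-04 -1.8e-03 -1.0e+00] gap 0.0115 F [-4.5 -1.8  5.6] t 19.45 q [ 0.27  0.01  2.05 -0.    1.09  1.68]
shift units, now axes [-0.014 -0.048 -0.   ] turn units [ 0.016  0.007 -0.097] shift units, target axes [-0.014 -0.049 -0.   ]
[-0.27686796  0.83852141  0.55760945]
```

Torque rose from 0.18 to 0.56 N m at the expected angle, so the clamp is at its stop. I'll release and back off.

Emit:
carry_out(
  rows=[
    [[0,0,0],[0,0,0],1],
    [[0,0,0],[0,0,0],1],
    [[0,0,0],[0,0,0],1],
    [[0,0,0],[0,0,0],1],
    [[0,0,0],[0,0,0],1],
    [[0,0,0],[0,0,0],1],
    [[0,0,-0.4],[0,0,0],1],
    [[0,0,-0.8],[0,0,0],1],
    [[0,0,-1],[0,0,0],1],
    [[0,0,-1],[0,0,0],1],
    [[0,0,-1],[0,0,0],1],
    [[0,0,-1],[0,0,0],1],
  ],
)

```text
clock: 20.45
eef_pos: [0.4927, 0.1938, 0.2087]
orientation: [3.131, 0.256, 0.005]
force: [-0.1, 0.6, -0.0]
finger_gap: 0.0855
```

Emit:
carry_out(
  rows=[
    [[0,-0.8,-1],[0,0,0],1],
    [[0,-0.8,-0.5],[0,0,0],1],
    [[0,-0.8,0],[0,0,0],1],
    [[0,-0.8,0],[0,0,0],1],
    [[0,0,0],[0,0,0],1],
    [[0,0,0],[0,0,0],1],
  ],
)

```text
clock: 20.95
eef_pos: [0.4794, 0.2732, 0.2447]
orientation: [3.13, 0.259, 0.004]
force: [-0.3, 0.1, 0.0]
finger_gap: 0.0853
```

```bash
python3 -W ignore chk.py c2.png
```

```text
tcp [0.4794 0.2732 0.2447] q [ 0.42 -0.1   1.86 -0.    1.39  1.83] yaw 0.165 gap 0.0853
-0.08 57.2 197 | -0.05 57.3 242 | 0.03 57.1 158 | 0.05 57.3 115 | 
bar (131, array([0.4887, 0.201 ]), np.float32(0.279), array([15.9, 39.1], dtype=float32), np.float64(0.111)) 
arm (133, array([0.5105, 0.1713]), np.float32(0.331), array([81.1, 82.8], dtype=float32), np.float64(0.0731))
arm pts median deck [-0.1003  0.0058  0.0621]
platebar deck [-0.0018  0.0091  0.1013] -0.0353 0.0378
```

View pics/c2.png

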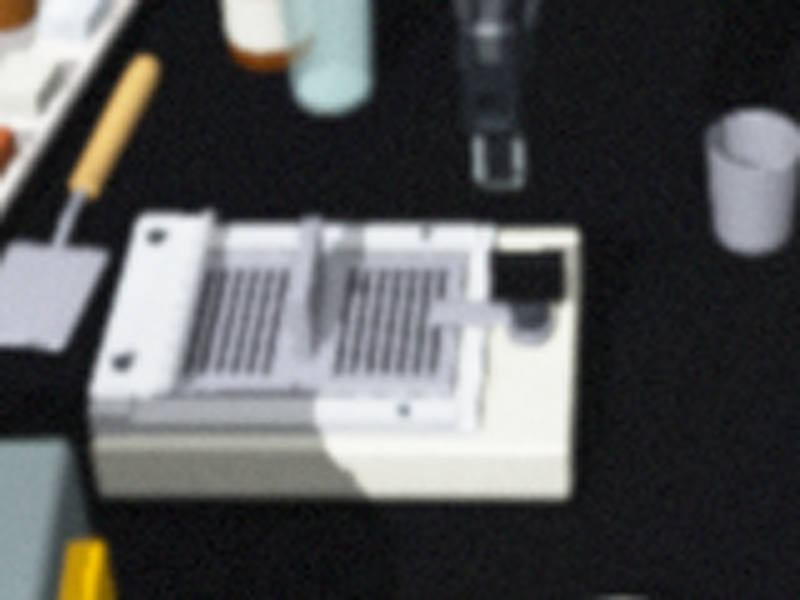

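The clamp arm now points over the plate (435–500, 312). The plate lies flat under it, and the gripper is well clear.

```bash
python3 -c "
from cell import sign_off
print(sign_off())"
```

```text
the job is handed in; nothing more can be done
None
```

The larger plate is seated with one end under the lip, the clamp is turned to its stop over it, and I handed the job in at about 21 s of the 62 s allowed. No verdict was reported.

- **Fitting the plate:** I gripped it by its bar, slid the low end under the lip at a slant of about 0.3 rad and lowered the other end until it was flat. I felt no contact forces on the way in.
- **Turning the clamp:** The wrist had enough range to do it in one clockwise swing. Torque rose from 0.18 to 0.56 N m at the expected angle, which I took as the hard stop.
- **Last checks:** The plate's top reads 57.1–57.3 mm at four places along its length. The target is 58 mm, and the camera reads about 0.5 mm low. The clamp arm shows in the picture pointing over the plate, and the gripper is open and clear.
- **Less certain:** The plate's final position in the seat and the clamp angle (about 3.1 rad) come from the robot's pose and the images, not from a separate precise measurement. Before I lifted the plate, the two cameras disagreed by about 2–3 mm on where it was.
- **Other things:** I did not measure the smaller plate and the containers again at the end. No move recorded an unexpected contact.

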